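Stack the pot tray and gather the small paint pots

TASK

First stack the empty white pot tray on the grey base tray, either way round, so that its four corner pins drop fully into the sockets and it sits level. Then gather the three small paint pots into it, each standing upright on the floor of the well of its own colour, and leave the three large jars of the same colours standing where they are.

Things in the scene. Friction and masses are not known exactly. Their poses are not given: they have to be found in the camera images.
- base_tray: grey open tray fixed to the table, 144 x 174 mm (x, y), walls 24 mm high; at x = +-58, y = +-73 mm square corner posts 34 mm high with round sockets in their tops, 14 mm wide, 22 mm deep, mouths chamfered 3 mm. Origin: centre of its underside, z up. Fully stacked, the pot tray's origin is 18 mm above this origin; it fits turned by half a turn too
- pot_tray: white loose tray, about 250 g (lengths in mm): 140 x 170 (x, y), on 4 corner pins 10 thick, 16 long, tips tapered, at x = +-58, y = +-73. Origin: centre, level with pin tips; deck top z = 22, rim 28. Handle: black central plate, 12 across x, 70 along y, top z = 71; grip it with fingertips above z = 35. 3 wells with coloured collars, inner 50, outer 58 wide, floor z = 22, top z = 34
- pot_red: small paint pot of red paint with a pink lid, a plain upright cylinder 36 mm in diameter and 53 mm tall; belongs in the red well, centred at x = -38, y = 44 mm in the pot tray's frame. Origin at the centre of its underside, z up; yaw means nothing. Loose; grip it round the body
- pot_yellow: small paint pot of yellow paint with a blue lid, a plain upright cylinder 36 mm in diameter and 55 mm tall; belongs in the yellow well, centred at x = -38, y = -44 mm in the pot tray's frame. Origin at the centre of its underside, z up; yaw means nothing. Loose; grip it round the body
- pot_green: small paint pot of green paint with a white lid, a plain upright cylinder 34 mm in diameter and 59 mm tall; belongs in the green well, centred at x = 38, y = 0 mm in the pot tray's frame. Origin at the centre of its underside, z up; yaw means nothing. Loose; grip it round the body
- big_red: look-alike that does not belong in the tray: large glass jar, red and pink with a white lid, 62 mm in diameter and 85 mm tall, upright. Origin at the centre of its underside. Loose; to be left standing where it is
- big_yellow: look-alike that does not belong in the tray: large glass jar, pale yellow with a blue lid, 58 mm in diameter and 76 mm tall, upright. Origin at the centre of its underside. Loose; to be left standing where it is
- big_green: look-alike that does not belong in the tray: large glass jar, dark blue-green with a blue-green lid, 62 mm in diameter and 85 mm tall, upright. Origin at the centre of its underside. Loose; to be left standing where it is

How it is judged:
By the outcome, as a careful person would: the job done as asked, in the order asked, and still so for the second after the job is handed in, with the robot touching nothing.
It also fails if it takes over 99 s, if anything falls off the work surface, if the arm or the gripper's body presses on something with over 40 N, if the wrist force passes 120 N, or if a joint passes its speed limit or range.

ROBOT

A 6-joint arm with a two-finger parallel gripper is mounted at the origin on a cart in front of the work surface, level with it; the furniture and walls round the work are solid. World frame = base frame: x ahead of the robot, y to its left, z up, the work surface at z = 0. Lengths are in m, angles in degrees, forces in N, time in s.
With the tool pointing down it reaches from about 0.25 to 0.725 m from the base axis. Payload 9.7 kg.
Tool frame: the origin (TCP) lies midway between the tips of the shut fingers; the grasp point (between the pads) lies 19 mm behind it (bot.hold_point_z is the distance from the TCP to the grasp point, in m); z points along the fingers, y is the line along which they close (so a half turn about z gives the same grasp; the last joint's range is limited). The gripper opens to 85 mm and grips with 20 to 120 N. Pads are 22 mm wide; open, the fingers measure 114 mm over their backs; the gripper's body (76 mm by 85 mm) begins 54 mm behind the grasp point. The pads swing forward as they close: fully open they stand 13 mm farther back than shut.
Start: joints at [-67.093, 4.979, 10.078, 95.1, 0, 90], TCP at [0.214, -0.507, 0.231] pointing down, gripper open.
Joint ranges: [-179.16, 179.16], [-48.56, 103.87], [-65.8, 70.77], [-126.05, 130.52], [-82.76, 87.17], [-180, 180]. Speed limits (degrees/s): [127.2, 127.2, 147.25, 180, 180, 180].

INTERFACE

Orientations are given as [roll, pitch, yaw] about the fixed x, y, z axes, in that order (R = Rz(yaw) Ry(pitch) Rx(roll)).
In Python, from workcell import bot gives the robot as it stands.
- The arm moves only by the tool play_rows, never from a script. Its argument "steps" is a list that holds one entry, the list of rows, each a list of 4 numbers: the shift along the tool's x, y, z in m, then the turn about the tool's z in rad. In form: [[[tx, ty, tz, yaw], ...]]. A call has exactly 5 rows; each row shifts and turns the commanded pose from where the row before left it, along the tool's axes as they then stand; what a row does not reach is not made up. A row lasts 1/12 s, in which the tool goes at most 41.7 mm and 7.16 degrees, less where a joint would pass 70% of its speed; a pose out of reach is approached as far as the arm can. A call is refused whole if a number of a shift passes 0.0417 or a number of a turn 0.125, either way. A call with a gripper value outside its range is refused whole. "gripper" is the finger opening in m, from 0 to 0.0854, set as the call begins (left out, the last holds). The fingers move at their own pace and stop on an object; "squeeze" is the grip in N (left out, the last holds). Time passes only in rows, so rows that do not move let the fingers close, or fill a call up. It gives the time, the measured TCP pose, the force, the opening and the grip force at its end, in the units of the state.
- bot.get_obs(): the state, without advancing time (a new reading comes with each control period).
- bot.camera(name): name is "side" or "top"; returns a dict with "img" (480x640x3 uint8, blue, green, red), "vfov" (degrees; the focal length in pixels is half the picture's height over the tangent of half this angle, whatever the lens; pixels are square), "cx", "cy" (the principal point, pixels), "D" ([k1, k2, p1, p2, k3] as OpenCV has them; the pictures are not rectified), "xyz" and "attitude" of the camera in the world. Camera axes: x right, y down, z forward; pixel columns grow to the right and rows downward; lengths in m; the calibration is good to about 2 mm. A picture is of the moment at which its call begins. There is no depth.
- bot.job_done(): hands the job in; it is judged then, once.
The state is a dict: "time": time; "q": joint angles; "qd": joint speeds; "joint_efforts": joint torques, N m; "ee_pos": TCP position; "tcp_rot": TCP orientation; "wrist_force": force on the tool from outside, world axes, zero at the start; "torque": the same for the moment, N m; "opening": finger opening in m; "grasp_force": force on a finger pad.
Only numpy, scipy, OpenCV 4.12 (cv2) and the standard library are available. Lean on these libraries where they do the work, as an engineer would, in place of code of your own. Each camera call takes 0.05 s, during which the arm holds its last target. There are 200 camera calls.

## Working session

There is one attempt and no reset: what is moved stays moved. The work goes in short steps, Python scripts to look and compute and a tool call to move; the robot and the scene stay as the last step left them, time stands still between calls to the robot, and variables do not carry over. Pictures are saved under pics/ and viewed, at most 14 in all, crops included, and the job is handed in when it is done.

Besides the shell and the picture viewer there is one more tool, called by a JSON object that holds its "fn" and its "kwargs". play_rows: Moves the arm, as the interface text tells. Its arguments: {"type":"object","properties":{"steps":{"type":"array","items":{"type":"array","items":{"type":"array","items":{"type":"number"}}}},"gripper":{"type":"number"},"squeeze":{"type":"number"}},"required":["steps"]}

```bash
mkdir -p pics; cat > h.py <<'E'
import numpy as np,cv2
from scipy.spatial.transform import Rotation as R
from workcell import bot
def snap(n,f):
    c=bot.camera(n); cv2.imwrite('pics/'+f,c['img']); c={k:v for k,v in c.items()}; np.save('pics/'+f+'.npy',c,allow_pickle=True); return c
def load(f): return np.load('pics/'+f+'.npy',allow_pickle=True).item()
def rays(c,px):
    f=240/np.tan(np.radians(c['vfov'])/2); K=np.array([[f,0,c['cx']],[0,f,c['cy']],[0,0,1]])
    u=cv2.undistortPoints(np.array(px,float).reshape(-1,1,2),K,np.array(c['D'],float)).reshape(-1,2)
    d=np.c_[u,np.ones(len(u))]; d/=np.linalg.norm(d,axis=1)[:,None]
    return R.from_euler('xyz',c['attitude'],degrees=True).apply(d)
def onz(c,px,z):
    d=rays(c,px);o=np.array(c['xyz']); return o+d*((z-o[2])/d[:,2])[:,None]
def tri(c1,p1,c2,p2):
    o1,o2=np.array(c1['xyz']),np.array(c2['xyz']);out=[]
    for a,b in zip(rays(c1,p1),rays(c2,p2)):
        s,t=np.linalg.lstsq(np.c_[a,-b],o2-o1,rcond=None)[0]
        A,B=o1+s*a,o2+t*b; out.append(np.r_[(A+B)/2,np.linalg.norm(A-B)])
    return np.array(out)
E
python3 - <<'E'
from h import *
for n in('top','side'):
    c=snap(n,n+'0.png');print({k:v for k,v in c.items() if k!='img'})
print(bot.get_obs())
E
```

```text
{'vfov': 49.844362082174875, 'cx': 309.76127295205407, 'cy': 235.0288947689338, 'D': array([0.04926979, 0.        , 0.        , 0.        , 0.        ]), 'xyz': array([0.27606942, 0.01843521, 1.21685289]), 'attitude': array([-170.33646659,   -1.25613088,  -88.49107557])}
{'vfov': 52.22729102788169, 'cx': 322.166411398135, 'cy': 232.4687380727744, 'D': array([-0.131484,  0.      ,  0.      ,  0.      ,  0.      ]), 'xyz': array([0.14687344, 0.72648378, 0.47355531]), 'attitude': array([-118.8074765 ,   -0.19918306, -153.39589741])}
{'time': 0.1, 'q': array([-6.70933791e+01,  5.00912736e+00,  1.00402980e+01,  9.50997110e+01,
       -1.46331845e-03,  8.99992705e+01]), 'qd': array([-0.06208292, -0.13763051,  0.13956486,  0.03066584, -0.02293551,
       -0.02021749]), 'joint_efforts': array([-2.05303108e-04, -5.21560764e+01,  4.65653908e+01,  1.59059587e-02,
       -2.91643983e-05,  2.79425660e-05]), 'ee_pos': array([ 0.21399314, -0.50644814,  0.23065434]), 'tcp_rot': array([-1.79931460e+02,  1.46244474e-03,  2.29073522e+01]), 'wrist_force': array([-0.02299443, -0.3166807 , -0.04755209]), 'torque': array([-0.0277038 ,  0.01213506,  0.04800876]), 'grasp_force': 0.0, 'opening': 0.08553991234152918}
```

View pics/top0.png

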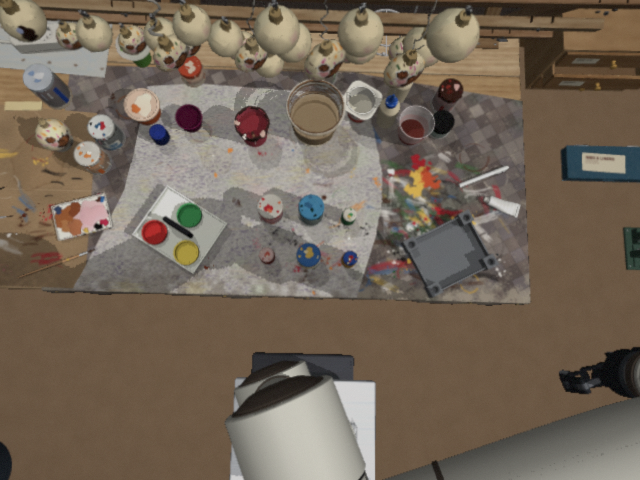

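View pics/side0.png

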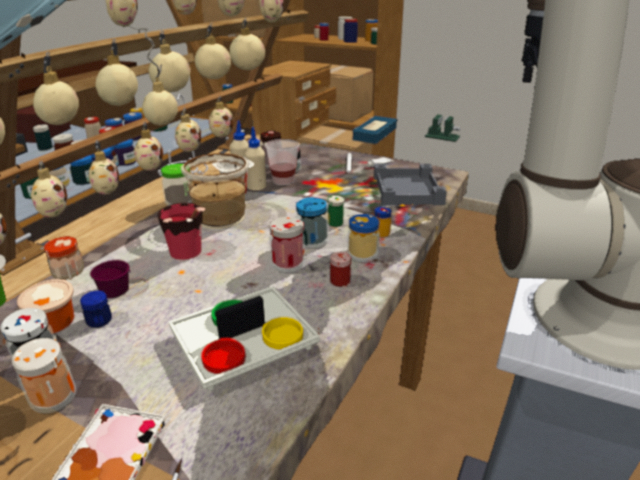

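Top: pot tray about (180,230), base tray (449,254), small pots red (267,256), green (349,216), yellow (349,258), jars (270,207), (311,208), (308,255). Side: tray (243,335), small pots (340,268), (336,210), (383,222). I'll enlarge.

```bash
python3 - <<'E'
import cv2,numpy as np
t=cv2.imread('pics/top0.png');s=cv2.imread('pics/side0.png')
def cr(i,x,y,w,h,k): return cv2.resize(i[y:y+h,x:x+w],None,fx=k,fy=k,interpolation=cv2.INTER_CUBIC)
a=cr(t,125,180,100,100,4);b=cr(t,400,205,100,100,4)
c=cr(t,240,190,133,50*1+33,3); 
cv2.imwrite('pics/c1.png',np.hstack([a,b]))
cv2.imwrite('pics/c2.png',cr(t,250,190,130,85,6))
cv2.imwrite('pics/c3.png',np.vstack([cr(s,160,280,160,110,5)]))
cv2.imwrite('pics/c4.png',cr(s,260,150,195,145,4))
E
```

```text
(no output)
```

View pics/c1.png

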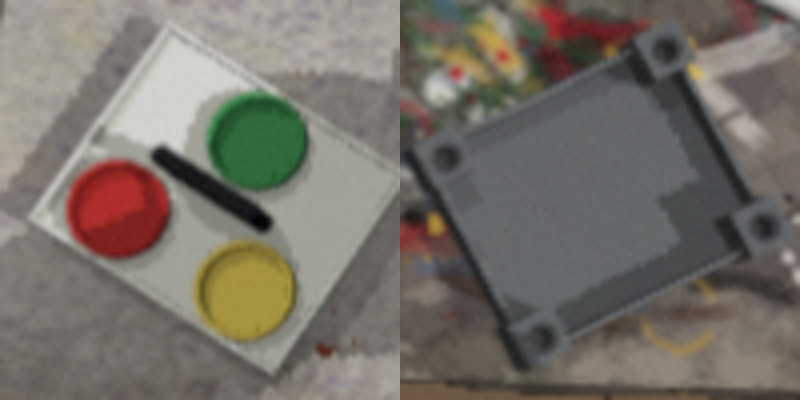

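View pics/c2.png

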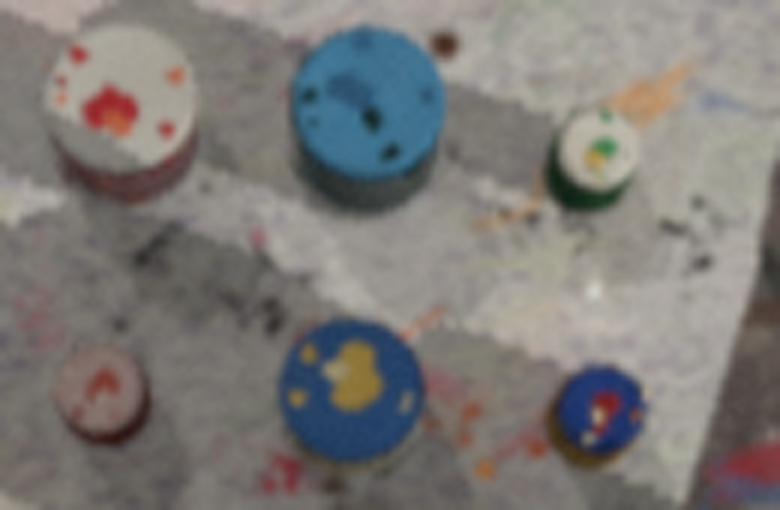

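View pics/c3.png

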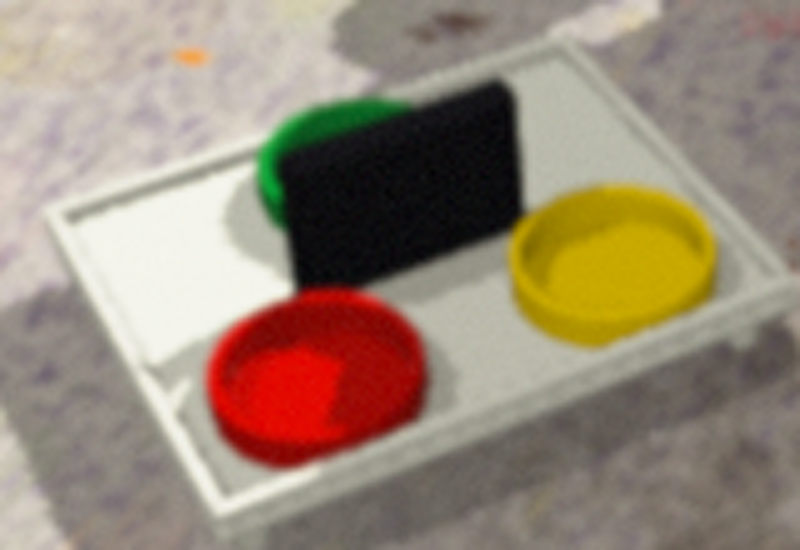

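View pics/c4.png

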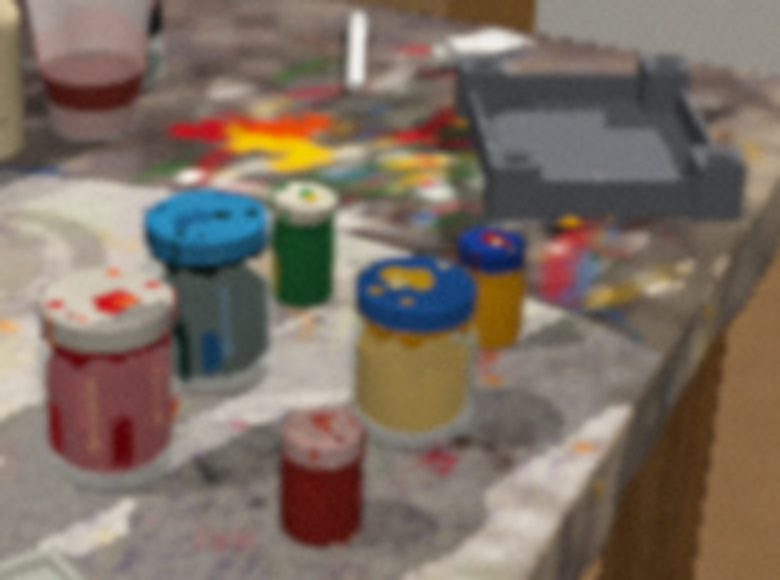

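Crops: tray rim corners in c1 (168,22), (402,178), (275,375), (33,215), handle top ends (160,155)–(262,220). Base sockets in c1's right half (268,48), (368,226), (143,338), (45,156). Lids in c2: red (102,388), green (597,148), yellow (600,410). c3 and c4 show the same things from the side.

```bash
cat > m.py <<'E'
from h import *
np.set_printoptions(precision=4,suppress=True)
ct,cs=load('top0.png'),load('side0.png')
f=lambda p,o,k:[(o[0]-.5+(x+.5)/k,o[1]-.5+(y+.5)/k) for x,y in p]
def fit(M,W):
    M=np.array(M);m,w=M.mean(0),W[:,:2].mean(0);H=(M-m).T@(W[:,:2]-w)
    th=np.arctan2(H[0,1]-H[1,0],H[0,0]+H[1,1]);Rm=np.array([[np.cos(th),-np.sin(th)],[np.sin(th),np.cos(th)]])
    o=w-Rm@m;return o,np.degrees(th),W[:,:2]-(M@Rm.T+o)
tt=f([(168,22),(402,178),(275,375),(33,215),(117,208),(246,290),(160,155),(262,220)],(125,180),4)
ts=f([(50,210),(565,42),(795,275),(220,515),(318,360),(614,245),(285,152),(505,88)],(160,280),5)
W=tri(ct,tt,cs,ts);print('tray',W)
M=[(.07,.085),(.07,-.085),(-.07,-.085),(-.07,.085),(-.038,.044),(-.038,-.044),(0,.033),(0,-.033)]
for w in (W,np.vstack([onz(ct,tt[:4],.028),onz(ct,tt[4:6],.034),onz(ct,tt[6:],.071)])): print(*fit(M,w))
bt=f([(45,156),(268,48),(368,226),(143,338)],(400,205),4)
bs=f([(518,155),(480,65),(663,62),(718,157)],(260,150),4)
W=tri(ct,bt,cs,bs);print('base',W)
M=[(.058,.073),(.058,-.073),(-.058,-.073),(-.058,.073)]
for w in (W,onz(ct,bt,.034)): print(*fit(M,w))
pt=f([(102,388),(597,148),(600,410),(122,97),(368,102),(351,390)],(250,190),6)
ps=f([(323,427),(306,200),(494,240),(110,300),(207,213),(417,278)],(260,150),4)
print('pots r g y R G Y',tri(ct,pt,cs,ps))
print(np.vstack([onz(ct,[p],z) for p,z in zip(pt,[.053,.059,.055,.085,.085,.076])]))
E
python3 m.py
```

```text
tray [[0.5874 0.3369 0.0264 0.0021]
 [0.4989 0.1958 0.0259 0.0011]
 [0.3827 0.2622 0.0262 0.0008]
 [0.4707 0.4065 0.0238 0.0017]
 [0.4752 0.3567 0.033  0.0006]
 [0.4301 0.2804 0.0326 0.    ]
 [0.5017 0.3258 0.0701 0.0036]
 [0.4682 0.2682 0.0648 0.0054]]
[0.485  0.2992] -31.06995146708124 [[-0.0014  0.0011]
 [-0.0022  0.0056]
 [ 0.0015 -0.0003]
 [ 0.0018 -0.0016]
 [ 0.0001  0.0002]
 [ 0.0003 -0.0007]
 [-0.0004 -0.0017]
 [ 0.0002 -0.0027]]
[0.4843 0.2985] -31.101800495018527 [[-0.0002  0.002 ]
 [-0.0014  0.0062]
 [ 0.0017 -0.0002]
 [ 0.0025 -0.0018]
 [ 0.0008  0.0008]
 [ 0.0008 -0.0003]
 [-0.0015 -0.0022]
 [-0.0026 -0.0045]]
base [[ 0.4629 -0.2378  0.035   0.004 ]
 [ 0.5332 -0.3696  0.0308  0.0008]
 [ 0.4299 -0.4237  0.0331  0.0002]
 [ 0.361  -0.2932  0.0328  0.0008]]
[ 0.4467 -0.3311] 28.002685453322368 [[-0.0008  0.0016]
 [ 0.001  -0.0013]
 [ 0.0001 -0.0009]
 [-0.0003  0.0007]]
[ 0.4472 -0.3305] 27.722850962677484 [[ 0.0004  0.0014]
 [ 0.0004 -0.0003]
 [-0.0001 -0.0012]
 [-0.0006  0.0001]]
pots r g y R G Y [[ 0.4281  0.095   0.0488  0.0005]
 [ 0.5246 -0.0914  0.0546  0.0025]
 [ 0.424  -0.0939  0.0534  0.0018]
 [ 0.5331  0.0894  0.0807  0.0025]
 [ 0.5339 -0.0025  0.0828  0.0017]
 [ 0.4263  0.001   0.0755  0.001 ]]
[[ 0.4278  0.0948  0.053 ]
 [ 0.5249 -0.0906  0.059 ]
 [ 0.4246 -0.0935  0.055 ]
 [ 0.5333  0.0897  0.085 ]
 [ 0.5342 -0.0022  0.085 ]
 [ 0.4267  0.0011  0.076 ]]
```

{"fn": "play_rows", "kwargs": {"steps": [[[0.0225,-0.0255,0,0],[0.0225,-0.0255,0,0],[0.0225,-0.0255,0,0],[0.0225,-0.0255,0,0],[0.0225,-0.0255,0,0]]], "gripper": 0.05}}

```text
time: 0.52
ee_pos: [0.2681, -0.3438, 0.2308]
tcp_rot: [-180.0, 0.0, 22.9]
wrist_force: [0.9, 0.7, 0.4]
opening: 0.0496
grasp_force: 0.0
```

{"fn": "play_rows", "kwargs": {"steps": [[[0.0225,-0.0255,0,0],[0.0225,-0.0255,0,0],[0.0225,-0.0255,0,0],[0.0225,-0.0255,0,0],[0.0225,-0.0255,0,0]]]}}

```text
time: 0.93
ee_pos: [0.322, -0.1826, 0.2311]
tcp_rot: [180.0, -0.0, 22.9]
wrist_force: [0.1, 0.4, 0.8]
opening: 0.0502
grasp_force: 0.0
```

{"fn": "play_rows", "kwargs": {"steps": [[[0.0225,-0.0255,0,0],[0.0225,-0.0255,0,0],[0.0225,-0.0255,0,0],[0.0225,-0.0255,0,0],[0.0225,-0.0255,0,0]]]}}

```text
time: 1.35
ee_pos: [0.3761, -0.0212, 0.2312]
tcp_rot: [180.0, -0.0, 22.9]
wrist_force: [0.4, -0.4, 0.9]
opening: 0.0498
grasp_force: 0.0
```

{"fn": "play_rows", "kwargs": {"steps": [[[0.0225,-0.0255,0,0],[0.0225,-0.0255,0,0],[0.0225,-0.0255,0,0],[0.0225,-0.0255,0,0],[0.0225,-0.0255,0,0]]]}}

```text
time: 1.77
ee_pos: [0.4301, 0.1402, 0.2311]
tcp_rot: [180.0, 0.0, 22.9]
wrist_force: [1.0, -0.9, 0.3]
opening: 0.0496
grasp_force: 0.0
```

{"fn": "play_rows", "kwargs": {"steps": [[[0.0225,-0.0255,0,0],[0.0225,-0.0255,0,0],[0.0225,-0.0255,0,0],[0.0225,-0.0255,0,0],[0.0225,-0.0255,0,0]]]}}

```text
time: 2.18
ee_pos: [0.5004, 0.2622, 0.2318]
tcp_rot: [-178.1, 0.1, 26.8]
wrist_force: [0.6, -0.6, -0.2]
opening: 0.05
grasp_force: 0.0
```

{"fn": "play_rows", "kwargs": {"steps": [[[0,0,0.022,-0.125],[0,0,0.022,-0.125],[0,0,0.022,-0.125],[0,0,0.022,-0.125],[0,0,0,-0.125]]]}}

```text
time: 2.6
ee_pos: [0.4968, 0.2627, 0.1392]
tcp_rot: [-178.2, -0.8, 62.8]
wrist_force: [-0.2, -0.5, -0.1]
opening: 0.0501
grasp_force: 0.0
```

{"fn": "play_rows", "kwargs": {"steps": [[[0,0,0,0],[0,0,0,0],[0,0,0,0],[0,0,0,0],[0,0,0,0]]]}}

```text
time: 3.02
ee_pos: [0.4989, 0.2636, 0.1451]
tcp_rot: [-178.5, -1.1, 62.4]
wrist_force: [-0.3, -1.0, -0.2]
opening: 0.0502
grasp_force: 0.0
```

```bash
python3 - <<'E'
from h import *
o=bot.get_obs();print(o['q'],o['ee_pos'],o['tcp_rot'])
E
```

```text
[ 26.90020407   5.97810285   1.60480576  85.57053833   1.87582009
 144.53629211] [0.49894441 0.26359211 0.14510247] [-178.5045731    -1.13395093   62.35003198]
```

```bash
cat > go.py <<'E'
import sys
from h import *
np.set_printoptions(precision=4,suppress=True)
def go(*wps):
    o=bot.get_obs();p=o['ee_pos'];r=R.from_euler('xyz',o['tcp_rot'],degrees=True)
    print('now',p,o['tcp_rot'],'q6 %.1f'%o['q'][5])
    for x,y,z,yaw in wps:
        t=0.
        if yaw is not None:
            yw=r.as_euler('xyz',degrees=True)[2]; t=-np.radians((yaw-yw+180)%360-180)
        r=r*R.from_rotvec([0,0,t]); t_=np.array([p[i] if v is None else v for i,v in enumerate((x,y,z))])
        print('turn %.3f then'%t,r.inv().apply(t_-p),'|%.3f|'%np.linalg.norm(t_-p), 'q6~%.0f'%((np.degrees(np.arctan2(t_[1],t_[0]))+180-r.as_euler('xyz',degrees=True)[2]+180)%360-180)); p=t_
if __name__=='__main__': go(*eval(sys.argv[1]))
E
python3 go.py "[(.4845,.299,.12,58.9),(.4845,.299,.042,None)]"
```

```text
now [0.4989 0.2636 0.1451] [-178.5046   -1.134    62.35  ] q6 144.5
turn 0.060 then [ 0.0224 -0.03    0.0263] |0.046| q6~153
turn 0.000 then [-0.0014  0.0021  0.078 ] |0.078| q6~153
```

{"fn": "play_rows", "kwargs": {"steps": [[[0,0,0,0.06],[0.0075,-0.01,0.009,0],[0.0075,-0.01,0.009,0],[0.0075,-0.01,0.009,0],[0,0,0,0]]]}}

```text
time: 3.43
ee_pos: [0.4821, 0.3009, 0.1159]
tcp_rot: [-178.3, -0.9, 59.2]
wrist_force: [-0.9, 0.3, -1.2]
opening: 0.0497
grasp_force: 0.0
```

{"fn": "play_rows", "kwargs": {"steps": [[[0,0,0.01,0],[0,0,0.01,0],[0,0,0.01,0],[0,0,0,0],[0,0,0,0]]]}}

```text
time: 3.85
ee_pos: [0.4833, 0.2993, 0.0877]
tcp_rot: [-178.4, -0.9, 59.0]
wrist_force: [1.6, -0.4, 0.3]
opening: 0.0498
grasp_force: 0.0
```

```bash
python3 go.py "[(.4845,.299,.042,58.9)]"; python3 - <<'E'
from h import *
a=snap('top','t1.png')['img'];b=snap('side','s1.png')['img']
k=lambda i,x,y,w,h:cv2.resize(i[y:y+h,x:x+w],(400,400),interpolation=cv2.INTER_CUBIC)
cv2.imwrite('pics/c5.png',np.hstack([k(a,115,170,120,120),k(b,160,230,160,160)]))
E
```

```text
now [0.4833 0.2993 0.0877] [-178.3671   -0.9085   59.0057] q6 151.8
turn 0.002 then [-0.0004  0.0025  0.0457] |0.046| q6~153
```

View pics/c5.png

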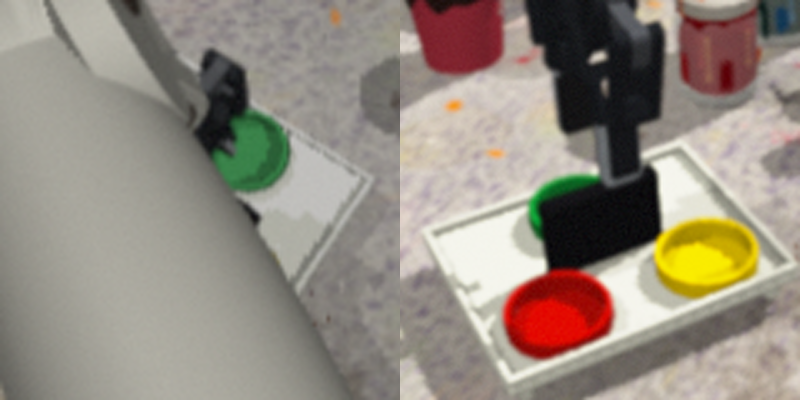

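The fingers straddle the black handle near its middle: tips at about (620,180) and (575,115), handle top at about (605,185). Descending to grip.

{"fn": "play_rows", "kwargs": {"steps": [[[0,0.0006,0.011,0],[0,0.0006,0.011,0],[0,0.0006,0.011,0],[0,0.0006,0.011,0],[0,0,0.001,0]]]}}

```text
time: 4.37
ee_pos: [0.4838, 0.2991, 0.0404]
tcp_rot: [-178.3, -0.8, 59.0]
wrist_force: [-0.7, 0.7, 0.0]
opening: 0.0499
grasp_force: 0.0
```

{"fn": "play_rows", "kwargs": {"steps": [[[0,0,0,0],[0,0,0,0],[0,0,0,0],[0,0,0,0],[0,0,0,0]]], "gripper": 0.0, "squeeze": 60}}

```text
time: 4.78
ee_pos: [0.4859, 0.2999, 0.0449]
tcp_rot: [-178.5, -1.1, 59.0]
wrist_force: [-0.2, -2.3, 4.5]
opening: 0.0109
grasp_force: 58.5
```

{"fn": "play_rows", "kwargs": {"steps": [[[0,0,0,0],[0,0,0,0],[0,0,-0.005,0],[0,0,-0.01,0],[0,0,-0.01,0]]]}}

```text
time: 5.2
ee_pos: [0.4849, 0.2991, 0.0689]
tcp_rot: [-178.3, -0.9, 59.0]
wrist_force: [0.0, 0.3, -2.0]
opening: 0.0107
grasp_force: 58.4
```

```bash
python3 go.py "[(None,None,.19,None),(.44,-.2,.19,None),(.447,-.3305,.19,117.9)]"
```

```text
now [0.4849 0.2991 0.0689] [-178.3488   -0.9355   59.0294] q6 151.7
turn 0.000 then [ 0.002  -0.0035 -0.121 ] |0.121| q6~153
turn 0.000 then [-0.451   0.218  -0.0137] |0.501| q6~97
turn -1.027 then [-0.1185 -0.0549 -0.0039] |0.131| q6~26
```

{"fn": "play_rows", "kwargs": {"steps": [[[0,-0.0007,-0.024,0],[0,-0.0007,-0.024,0],[0,-0.0007,-0.024,0],[0,-0.0007,-0.024,0],[0,-0.0007,-0.024,0]]]}}

```text
time: 5.62
ee_pos: [0.4839, 0.2975, 0.1907]
tcp_rot: [-178.4, -1.0, 59.0]
wrist_force: [-0.4, -0.2, -2.7]
opening: 0.0109
grasp_force: 58.6
```

{"fn": "play_rows", "kwargs": {"steps": [[[-0.018,0.0087,-0.0005,0],[-0.018,0.0087,-0.0005,0],[-0.018,0.0087,-0.0005,0],[-0.018,0.0087,-0.0005,0],[-0.018,0.0087,-0.0005,0]]]}}

```text
time: 6.03
ee_pos: [0.4749, 0.1972, 0.1893]
tcp_rot: [-178.4, -1.0, 59.0]
wrist_force: [0.2, 0.7, -2.6]
opening: 0.0113
grasp_force: 58.7
```

{"fn": "play_rows", "kwargs": {"steps": [[[-0.018,0.0087,-0.0005,0],[-0.018,0.0087,-0.0005,0],[-0.018,0.0087,-0.0005,0],[-0.018,0.0087,-0.0005,0],[-0.018,0.0087,-0.0005,0]]]}}

```text
time: 6.45
ee_pos: [0.466, 0.0975, 0.1891]
tcp_rot: [-178.4, -1.0, 59.0]
wrist_force: [0.5, 0.1, -2.4]
opening: 0.0111
grasp_force: 58.7
```

{"fn": "play_rows", "kwargs": {"steps": [[[-0.018,0.0087,-0.0005,0],[-0.018,0.0087,-0.0005,0],[-0.018,0.0087,-0.0005,0],[-0.018,0.0087,-0.0005,0],[-0.018,0.0087,-0.0005,0]]]}}

```text
time: 6.87
ee_pos: [0.457, -0.0021, 0.1888]
tcp_rot: [-178.4, -1.0, 59.0]
wrist_force: [0.4, 0.4, -2.6]
opening: 0.0114
grasp_force: 58.7
```

{"fn": "play_rows", "kwargs": {"steps": [[[-0.018,0.0087,-0.0005,0],[-0.018,0.0087,-0.0005,0],[-0.018,0.0087,-0.0005,0],[-0.018,0.0087,-0.0005,0],[-0.018,0.0087,-0.0005,0]]]}}

```text
time: 7.28
ee_pos: [0.448, -0.1017, 0.1886]
tcp_rot: [-178.4, -1.0, 59.0]
wrist_force: [0.3, 0.6, -2.2]
opening: 0.0105
grasp_force: 58.7
```

{"fn": "play_rows", "kwargs": {"steps": [[[-0.018,0.0087,-0.0005,0],[-0.018,0.0087,-0.0005,0],[-0.018,0.0087,-0.0005,0],[-0.018,0.0087,-0.0005,0],[-0.018,0.0087,-0.0005,0]]]}}

```text
time: 7.7
ee_pos: [0.4391, -0.2013, 0.1883]
tcp_rot: [-178.4, -1.0, 59.0]
wrist_force: [-0.1, -0.1, -2.1]
opening: 0.0113
grasp_force: 58.7
```

{"fn": "play_rows", "kwargs": {"steps": [[[0,0,0,-0.1027],[0,0,0,-0.1027],[0,0,0,-0.1027],[0,0,0,-0.1027],[0,0,0,-0.1027]]]}}

```text
time: 8.12
ee_pos: [0.4393, -0.2004, 0.1882]
tcp_rot: [-179.1, -1.7, 88.7]
wrist_force: [0.4, 0.4, -1.7]
opening: 0.0111
grasp_force: 58.8
```

{"fn": "play_rows", "kwargs": {"steps": [[[0,0,0,-0.1027],[0,0,0,-0.1027],[0,0,0,-0.1027],[0,0,0,-0.1027],[0,0,0,-0.1027]]]}}

```text
time: 8.53
ee_pos: [0.4393, -0.2003, 0.1883]
tcp_rot: [179.9, -1.9, 118.2]
wrist_force: [-0.3, -0.4, -3.3]
opening: 0.0109
grasp_force: 58.8
```

```bash
python3 go.py "[(.447,-.3305,.16,117.9)]"
```

```text
now [ 0.4393 -0.2003  0.1883] [179.9259  -1.8617 118.1799] q6 36.6
turn 0.005 then [-0.1195 -0.0542  0.0243] |0.133| q6~26
```

{"fn": "play_rows", "kwargs": {"steps": [[[-0.02,-0.009,0.004,0],[-0.02,-0.009,0.004,0],[-0.02,-0.009,0.004,0],[-0.02,-0.009,0.004,0],[-0.02,-0.009,0.004,0]]]}}

```text
time: 8.95
ee_pos: [0.446, -0.3101, 0.1648]
tcp_rot: [179.9, -1.9, 117.9]
wrist_force: [0.5, 0.0, -1.8]
opening: 0.011
grasp_force: 58.8
```

{"fn": "play_rows", "kwargs": {"steps": [[[-0.02,-0.009,0.012,0.005],[0,0,0.012,0],[0,0,0.012,0],[0,0,0,0],[0,0,0,0]]]}}

```text
time: 9.37
ee_pos: [0.4465, -0.3291, 0.1272]
tcp_rot: [-180.0, -2.0, 117.6]
wrist_force: [-0.9, 0.8, -2.0]
opening: 0.011
grasp_force: 58.7
```

```bash
python3 go.py "[(.447,-.3305,.14,117.9)]"; python3 - <<'E'
from h import *
a=snap('top','t2.png')['img'];b=snap('side','s2.png')['img']
k=lambda i,x,y,w,h:cv2.resize(i[y:y+h,x:x+w],(400,400),interpolation=cv2.INTER_CUBIC)
cv2.imwrite('pics/c6.png',np.hstack([k(a,380,185,133,133),k(b,350,110,133,133)]))
E
```

```text
now [ 0.4465 -0.3291  0.1272] [-179.9949   -1.9554  117.6298] q6 25.5
turn -0.005 then [-0.0011 -0.0002 -0.0129] |0.013| q6~26
```

View pics/c6.png

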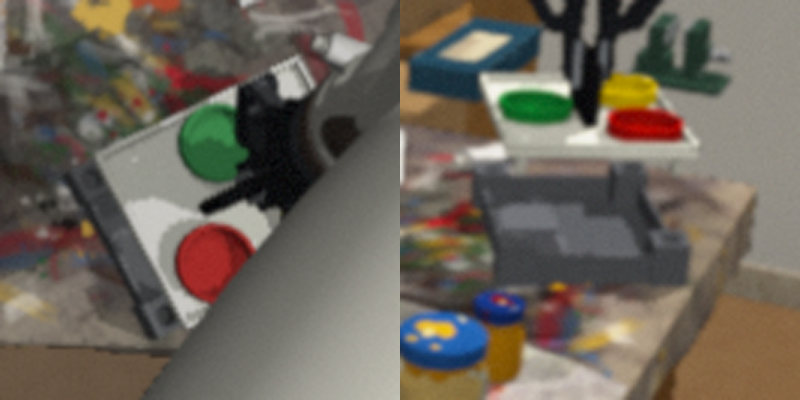

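The tray hangs over the base. Top: rim corners (97,160), (302,62), (188,325), collars green (213,143), red (213,263). Side: rim corners (508,150), (695,150), (485,78).

```bash
cat > m2.py <<'E'
from h import *
np.set_printoptions(precision=4,suppress=True)
ct,cs=load('t2.png'),load('s2.png')
exec(open('m.py').read().split("tt=f(")[0].split("ct,cs=")[1].split('\n',1)[1])
k=400/133
tt=f([(97,160),(302,62),(188,325),(213,143),(213,263)],(380,185),k)
ts=f([(108,150),(85,76),(295,150),(135,105),(245,125)],(350,110),k)
W=tri(ct,tt,cs,ts);print(W)
M=[(.07,.085),(.07,-.085),(-.07,.085),(.038,0),(-.038,.044)]
print(*fit(M,W))
w=np.array([onz(ct,[p],z)[0] for p,z in zip(tt,[.112]*3+[.118]*2)]);print(*fit(M,w))
E
python3 m2.py
```

```text
[[ 0.4675 -0.2239  0.1065  0.0026]
 [ 0.5433 -0.3742  0.1085  0.0004]
 [ 0.3486 -0.2881  0.1068  0.0004]
 [ 0.4788 -0.3067  0.1143  0.0022]
 [ 0.392  -0.3051  0.1133  0.0019]]
[ 0.4453 -0.3289] 27.064344565441555 [[-0.0015 -0.0025]
 [-0.003  -0.0014]
 [ 0.0043 -0.003 ]
 [-0.0004  0.005 ]
 [ 0.0006  0.0019]]
[ 0.4448 -0.3276] 27.152712548477393 [[-0.0031 -0.0029]
 [-0.0036 -0.0017]
 [ 0.0047 -0.0027]
 [ 0.0005  0.005 ]
 [ 0.0015  0.0023]]
```

```bash
sed -i 's/(213,143),(213,263)\],/(217,143),(215,264)],/' m2.py; python3 m2.py | tail -12;  python3 go.py "[(.448,-.331,.081,118.3),(None,None,.065,None)]"
```

```text
[ 0.4794 -0.3098  0.1132  0.0015]
 [ 0.3919 -0.3066  0.1128  0.001 ]]
[ 0.4454 -0.3298] 27.03656049895214 [[-0.0017 -0.0015]
 [-0.003  -0.0005]
 [ 0.0042 -0.0021]
 [ 0.0002  0.0028]
 [ 0.0003  0.0014]]
[ 0.4447 -0.3285] 27.116375350524002 [[-0.003  -0.0021]
 [-0.0034 -0.0008]
 [ 0.0048 -0.0019]
 [ 0.0007  0.003 ]
 [ 0.001   0.0017]]
now [ 0.4471 -0.3295  0.1284] [179.9523  -1.8274 117.6493] q6 25.5
turn -0.011 then [-0.0032 -0.      0.0473] |0.047| q6~25
turn 0.000 then [-0.0005 -0.      0.016 ] |0.016| q6~25
```

{"fn": "play_rows", "kwargs": {"steps": [[[-0.0007,0,0.0115,-0.011],[-0.0007,0,0.012,0],[-0.0007,0,0.012,0],[-0.0007,0,0.012,0],[0,0,0,0]]]}}

```text
time: 9.88
ee_pos: [0.4461, -0.3302, 0.0761]
tcp_rot: [-179.9, -2.1, 118.2]
wrist_force: [-0.2, 0.7, -2.3]
opening: 0.0113
grasp_force: 58.6
```

{"fn": "play_rows", "kwargs": {"steps": [[[0,0,0,0],[0,0,0,0],[0,0,0,0],[0,0,0,0],[0,0,0,0]]]}}

```text
time: 10.3
ee_pos: [0.4476, -0.3314, 0.0804]
tcp_rot: [179.9, -1.8, 118.2]
wrist_force: [-0.5, -0.4, -2.0]
opening: 0.011
grasp_force: 58.7
```

```bash
python3 go.py "[(.448,-.331,.065,118.3)]"; python3 - <<'E'
from h import *
a=snap('top','t3.png')['img'];b=snap('side','s3.png')['img']
k=lambda i,x,y,w,h:cv2.resize(i[y:y+h,x:x+w],(400,600),interpolation=cv2.INTER_CUBIC)
cv2.imwrite('pics/c7.png',np.hstack([k(a,390,195,80,120),k(b,365,120,80,120)]))
E
```

```text
now [ 0.4476 -0.3314  0.0804] [179.9411  -1.8284 118.22  ] q6 24.8
turn -0.001 then [-0.0003  0.0005  0.0154] |0.015| q6~25
```

View pics/c7.png

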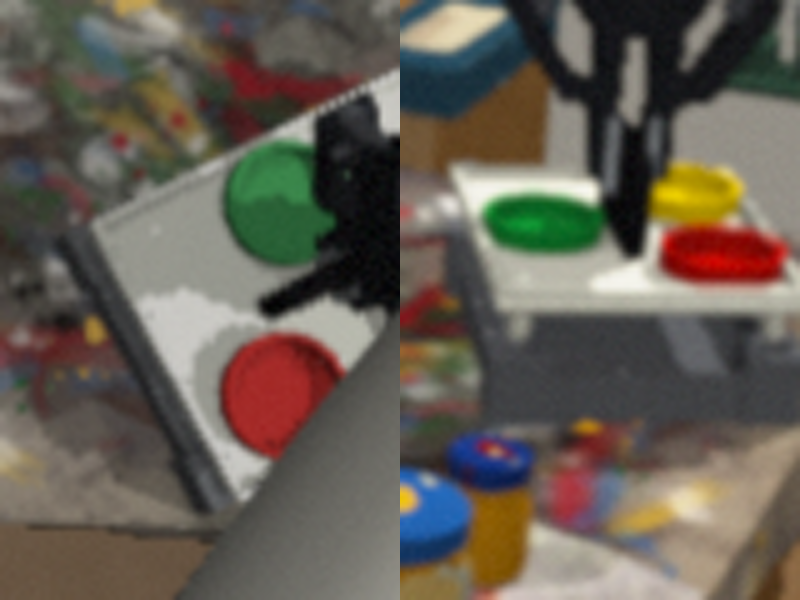

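The tray lines up with the base, with the near pin at about (520,325) just over its post. Lowering with a watch on the force.

{"fn": "play_rows", "kwargs": {"steps": [[[0,0,0.002,0],[0,0,0.002,0],[0,0,0.002,0],[0,0,0.002,0],[0,0,0,0]]]}}

```text
time: 10.82
ee_pos: [0.4471, -0.3307, 0.0712]
tcp_rot: [180.0, -1.9, 118.2]
wrist_force: [-0.3, -0.7, -2.5]
opening: 0.0108
grasp_force: 58.9
```

{"fn": "play_rows", "kwargs": {"steps": [[[0,0,0.0015,0],[0,0,0.0015,0],[0,0,0.001,0],[0,0,0,0],[0,0,0,0]]]}}

```text
time: 11.23
ee_pos: [0.4472, -0.3308, 0.0678]
tcp_rot: [180.0, -1.9, 118.2]
wrist_force: [0.2, -0.7, -1.6]
opening: 0.0108
grasp_force: 58.9
```

{"fn": "play_rows", "kwargs": {"steps": [[[0,0,0.0015,0],[0,0,0.0015,0],[0,0,0.001,0],[0,0,0,0],[0,0,0,0]]]}}

```text
time: 11.65
ee_pos: [0.4472, -0.3308, 0.064]
tcp_rot: [180.0, -1.9, 118.2]
wrist_force: [0.3, 0.3, 0.2]
opening: 0.011
grasp_force: 59.0
```

{"fn": "play_rows", "kwargs": {"steps": [[[0,0,0.001,0],[0,0,0.001,0],[0,0,0,0],[0,0,0,0],[0,0,0,0]]]}}

```text
time: 12.07
ee_pos: [0.4475, -0.3304, 0.0625]
tcp_rot: [179.9, -1.9, 118.2]
wrist_force: [0.2, 4.7, 4.9]
opening: 0.0106
grasp_force: 60.1
```

{"fn": "play_rows", "kwargs": {"steps": [[[0,0,0,0],[0,0,0,0],[0,0,0,0],[0,0,0,0],[0,0,0,0]]], "gripper": 0.045}}

```text
time: 12.48
ee_pos: [0.4471, -0.3307, 0.0617]
tcp_rot: [180.0, -1.9, 118.2]
wrist_force: [-0.6, 0.3, 0.2]
opening: 0.0454
grasp_force: 0.0
```

{"fn": "play_rows", "kwargs": {"steps": [[[0,0,-0.015,0],[0,0,-0.02,0],[0,0,-0.025,0],[0,0,-0.025,0],[0,0,0,0]]]}}

```text
time: 12.9
ee_pos: [0.4498, -0.3343, 0.1519]
tcp_rot: [179.8, -1.5, 118.2]
wrist_force: [1.8, -0.4, 0.1]
opening: 0.0445
grasp_force: 0.0
```

```bash
python3 go.py "[(.4242,-.0937,.15,-101)]"; python3 - <<'E'
from h import *
a=snap('top','t4.png')['img'];b=snap('side','s4.png')['img']
k=lambda i,x,y,w,h:cv2.resize(i[y:y+h,x:x+w],(400,400),interpolation=cv2.INTER_CUBIC)
cv2.imwrite('pics/c8.png',np.hstack([k(a,390,195,120,120),k(b,365,120,100,100)]))
E
```

```text
now [ 0.4498 -0.3343  0.1519] [179.8092  -1.528  118.2223] q6 24.7
turn -2.457 then [-0.2312  0.071   0.0082] |0.242| q6~-91
```

View pics/c8.png

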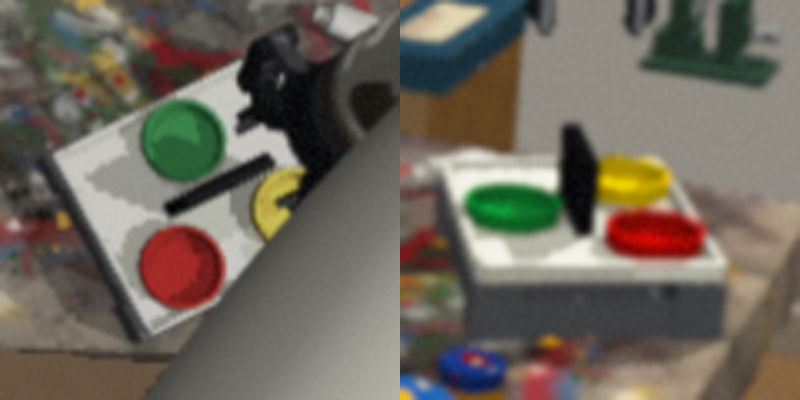

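The tray sits level with no gap over the base, collars green (183,140), red (182,267). Next I turn the gripper and go to the yellow pot.

{"fn": "play_rows", "kwargs": {"steps": [[[0,0,0,-0.1044],[0,0,0,-0.1044],[0,0,0,-0.1044],[0,0,0,-0.1044],[0,0,0,-0.1044]]], "gripper": 0.065}}

```text
time: 13.42
ee_pos: [0.4479, -0.3328, 0.1452]
tcp_rot: [179.0, -1.7, 148.4]
wrist_force: [0.1, -0.9, 0.3]
opening: 0.0654
grasp_force: 0.0
```

{"fn": "play_rows", "kwargs": {"steps": [[[0,0,0,-0.1044],[0,0,0,-0.1044],[0,0,0,-0.1044],[0,0,0,-0.1044],[0,0,0,-0.1044]]]}}

```text
time: 13.83
ee_pos: [0.4479, -0.3328, 0.1452]
tcp_rot: [178.3, -1.0, 178.3]
wrist_force: [0.5, 0.2, 0.4]
opening: 0.065
grasp_force: 0.0
```

{"fn": "play_rows", "kwargs": {"steps": [[[0,0,0,-0.1044],[0,0,0,-0.1044],[0,0,0,-0.1044],[0,0,0,-0.1044],[0,0,0,-0.1044]]]}}

```text
time: 14.25
ee_pos: [0.448, -0.3328, 0.1452]
tcp_rot: [178.0, -0.0, -151.8]
wrist_force: [0.5, -0.3, -0.8]
opening: 0.0653
grasp_force: 0.0
```

```bash
python3 go.py "[(.4242,-.0937,.14,-152.1),(None,None,.022,None),(None,None,.14,None),(.434,-.3874,.16,None),(None,None,.063,None),(None,None,.16,None),(.5247,-.091,.16,None),(None,None,.022,None)]"
```

```text
now [ 0.448  -0.3328  0.1452] [ 178.0148   -0.0154 -151.7551] q6 -65.3
turn 0.006 then [-0.0909  0.2221  0.0129] |0.240| q6~-40
turn 0.000 then [-0.0001 -0.0041  0.1179] |0.118| q6~-40
turn 0.000 then [ 0.0001  0.0041 -0.1179] |0.118| q6~-40
turn 0.000 then [ 0.1288 -0.2633 -0.0291] |0.295| q6~-70
turn 0.000 then [-0.     -0.0034  0.0969] |0.097| q6~-70
turn 0.000 then [ 0.      0.0034 -0.0969] |0.097| q6~-70
turn 0.000 then [-0.2189  0.2194  0.0075] |0.310| q6~-38
turn 0.000 then [-0.0001 -0.0048  0.1379] |0.138| q6~-38
```

{"fn": "play_rows", "kwargs": {"steps": [[[-0.0091,0.0222,0.0013,0.006],[-0.0091,0.0222,0.0013,0],[-0.0091,0.0222,0.0013,0],[-0.0091,0.0222,0.0013,0],[-0.0091,0.0222,0.0013,0]]]}}

```text
time: 14.67
ee_pos: [0.4363, -0.2123, 0.1424]
tcp_rot: [178.0, -0.1, -152.4]
wrist_force: [0.7, 0.3, 0.7]
opening: 0.0651
grasp_force: 0.0
```

{"fn": "play_rows", "kwargs": {"steps": [[[-0.0091,0.0222,0.0013,0],[-0.0091,0.0222,0.0013,0],[-0.0091,0.0222,0.0013,0],[-0.0091,0.0222,0.0013,0],[-0.0091,0.0222,0.0013,0]]]}}

```text
time: 15.08
ee_pos: [0.425, -0.0928, 0.1397]
tcp_rot: [178.1, -0.1, -152.4]
wrist_force: [0.7, -0.9, 0.8]
opening: 0.0647
grasp_force: 0.0
```

{"fn": "play_rows", "kwargs": {"steps": [[[0,-0.0008,0.012,0],[0,-0.0008,0.012,0],[0,-0.0008,0.012,0],[0,0,0,0],[0,0,0,0]]]}}

```text
time: 15.5
ee_pos: [0.4257, -0.0956, 0.1036]
tcp_rot: [178.0, -0.1, -152.5]
wrist_force: [-0.9, -0.8, -0.4]
opening: 0.0652
grasp_force: 0.0
```

```bash
python3 go.py "[(.4242,-.0937,.022,-152.1)]"
```

```text
now [ 0.4257 -0.0956  0.1036] [ 178.0315   -0.1007 -152.4571] q6 -41.1
turn -0.006 then [ 0.0003 -0.0004  0.0817] |0.082| q6~-40
```

{"fn": "play_rows", "kwargs": {"steps": [[[0,0,0.016,0],[0,0,0.016,0],[0,0,0.016,0],[0,0,0.016,0],[0,0,0.016,0]]]}}

```text
time: 15.92
ee_pos: [0.4255, -0.0934, 0.0247]
tcp_rot: [178.1, 0.0, -152.5]
wrist_force: [-0.2, -0.1, 0.1]
opening: 0.0648
grasp_force: 0.0
```

{"fn": "play_rows", "kwargs": {"steps": [[[0,0,0.002,0],[0,0,0,0],[0,0,0,0],[0,0,0,0],[0,0,0,0]]], "gripper": 0.02, "squeeze": 35}}

```text
time: 16.33
ee_pos: [0.4259, -0.0929, 0.0241]
tcp_rot: [178.2, 0.1, -152.4]
wrist_force: [0.7, -0.5, -1.3]
opening: 0.0352
grasp_force: 34.8
```

{"fn": "play_rows", "kwargs": {"steps": [[[0,0,0,0],[0,0,0,0],[0,0,0,0],[0,0,0,0],[0,0,0,0]]]}}

```text
time: 16.75
ee_pos: [0.4257, -0.0928, 0.0237]
tcp_rot: [178.2, 0.1, -152.4]
wrist_force: [-0.3, -0.9, 6.1]
opening: 0.0354
grasp_force: 35.5
```

```bash
python3 go.py "[(None,None,.14,-152.1),(.434,-.3874,.15,None),(None,None,.063,None)]"
```

```text
now [ 0.4257 -0.0928  0.0237] [ 178.168    0.063 -152.391] q6 -40.8
turn -0.005 then [-0.0001  0.0037 -0.1163] |0.116| q6~-40
turn 0.000 then [ 0.1305 -0.2638 -0.0186] |0.295| q6~-70
turn 0.000 then [ 0.0001 -0.0028  0.087 ] |0.087| q6~-70
```

{"fn": "play_rows", "kwargs": {"steps": [[[0,0.0008,-0.023,0],[0,0.0008,-0.023,0],[0,0.0008,-0.023,0],[0,0.0008,-0.023,0],[0,0.0008,-0.023,-0.005]]]}}

```text
time: 17.17
ee_pos: [0.4248, -0.0923, 0.1389]
tcp_rot: [178.1, -0.0, -152.1]
wrist_force: [-0.4, -1.1, -0.7]
opening: 0.0356
grasp_force: 35.1
```

{"fn": "play_rows", "kwargs": {"steps": [[[0.0087,-0.0176,-0.0012,0],[0.0087,-0.0176,-0.0012,0],[0.0087,-0.0176,-0.0012,0],[0.0087,-0.0176,-0.0012,0],[0.0087,-0.0176,-0.0012,0]]]}}

```text
time: 17.58
ee_pos: [0.4277, -0.1915, 0.141]
tcp_rot: [178.1, 0.0, -152.1]
wrist_force: [0.1, 0.3, -0.3]
opening: 0.0353
grasp_force: 35.1
```

{"fn": "play_rows", "kwargs": {"steps": [[[0.0087,-0.0176,-0.0012,0],[0.0087,-0.0176,-0.0012,0],[0.0087,-0.0176,-0.0012,0],[0.0087,-0.0176,-0.0012,0],[0.0087,-0.0176,-0.0012,0]]]}}

```text
time: 18.0
ee_pos: [0.4304, -0.2898, 0.1439]
tcp_rot: [178.1, 0.0, -152.1]
wrist_force: [0.6, 0.2, -1.3]
opening: 0.0349
grasp_force: 35.1
```

{"fn": "play_rows", "kwargs": {"steps": [[[0.0087,-0.0176,-0.0012,0],[0.0087,-0.0176,-0.0012,0],[0.0087,-0.0176,-0.0012,0],[0.0087,-0.0176,-0.0012,0],[0.0087,-0.0176,-0.0012,0]]]}}

```text
time: 18.42
ee_pos: [0.4333, -0.3881, 0.1469]
tcp_rot: [178.1, 0.0, -152.1]
wrist_force: [0.7, -0.7, -0.2]
opening: 0.035
grasp_force: 35.1
```

{"fn": "play_rows", "kwargs": {"steps": [[[0,0,0.01,0],[0,0,0.01,0],[0,0,0,0],[0,0,0,0],[0,0,0,0]]]}}

```text
time: 18.83
ee_pos: [0.4332, -0.3858, 0.1275]
tcp_rot: [178.1, 0.0, -152.1]
wrist_force: [0.6, 0.3, 0.4]
opening: 0.0351
grasp_force: 35.2
```

```bash
python3 go.py "[(.434,-.3874,.065,None)]"; python3 - <<'E'
from h import *
a=snap('top','t5.png')['img'];b=snap('side','s5.png')['img']
k=lambda i,x,y,w,h:cv2.resize(i[y:y+h,x:x+w],(400,400),interpolation=cv2.INTER_CUBIC)
cv2.imwrite('pics/c9.png',np.hstack([k(a,390,195,120,120),k(b,365,100,100,100)]))
E
```

```text
now [ 0.4332 -0.3858  0.1275] [ 178.1028    0.0236 -152.0593] q6 -70.0
turn 0.000 then [ 0.0001 -0.0039  0.0624] |0.063| q6~-70
```

View pics/c9.png

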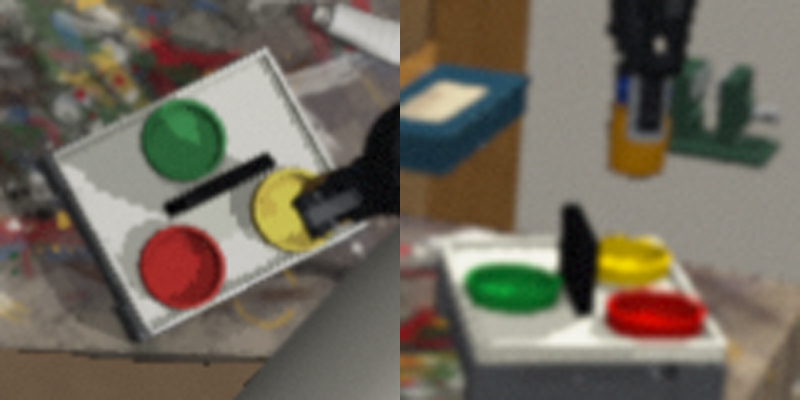

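Tray clear to see: collars green (183,140), red (182,267), yellow (294,209), and the pot hangs upright over the yellow well. I'll check the well positions.

```bash
python3 - <<'E'
from h import *
c=load('t5.png');k=400/120
print(onz(c,[(389.5+(x+.5)/k,194.5+(y+.5)/k) for x,y in[(182,267),(294,209),(183,140)]],.052).round(4))
E
python3 go.py "[(.434,-.3874,.065,None)]"
```

```text
[[ 0.3931 -0.3086  0.052 ]
 [ 0.4351 -0.3857  0.052 ]
 [ 0.4806 -0.3109  0.052 ]]
now [ 0.4335 -0.3862  0.1281] [ 178.1651    0.0426 -152.0612] q6 -70.0
turn 0.000 then [ 0.0001 -0.0034  0.063 ] |0.063| q6~-70
```

{"fn": "play_rows", "kwargs": {"steps": [[[0,-0.0005,0.012,0],[0,-0.0005,0.012,0],[0,-0.0005,0.012,0],[0,-0.0005,0.012,0],[0,-0.0005,0.01,0]]]}}

```text
time: 19.35
ee_pos: [0.433, -0.3867, 0.0672]
tcp_rot: [178.0, -0.0, -152.1]
wrist_force: [-0.1, 0.2, -1.6]
opening: 0.0352
grasp_force: 35.2
```

{"fn": "play_rows", "kwargs": {"steps": [[[0,0,0.002,0],[0,0,0.002,0],[0,0,0,0],[0,0,0,0],[0,0,0,0]]]}}

```text
time: 19.77
ee_pos: [0.4337, -0.3873, 0.0661]
tcp_rot: [178.2, 0.0, -152.1]
wrist_force: [1.1, 0.3, -0.8]
opening: 0.0351
grasp_force: 35.2
```

{"fn": "play_rows", "kwargs": {"steps": [[[0,0,0.001,0],[0,0,0.001,0],[0,0,0,0],[0,0,0,0],[0,0,0,0]]]}}

```text
time: 20.18
ee_pos: [0.4336, -0.3872, 0.0637]
tcp_rot: [178.2, 0.0, -152.1]
wrist_force: [-0.1, -0.9, 0.7]
opening: 0.0351
grasp_force: 35.3
```

{"fn": "play_rows", "kwargs": {"steps": [[[0,0,0,0],[0,0,0,0],[0,0,0,0],[0,0,0,0],[0,0,0,0]]], "gripper": 0.052}}

```text
time: 20.6
ee_pos: [0.4334, -0.387, 0.0633]
tcp_rot: [178.1, 0.0, -152.1]
wrist_force: [-0.0, 0.7, -0.1]
opening: 0.052
grasp_force: 0.0
```

{"fn": "play_rows", "kwargs": {"steps": [[[0,0.0003,-0.01,0],[0,0.0003,-0.02,0],[0,0.0008,-0.025,0],[0,0.0008,-0.025,0],[0,0,-0.02,0]]]}}

```text
time: 21.02
ee_pos: [0.434, -0.388, 0.1662]
tcp_rot: [178.2, 0.1, -152.1]
wrist_force: [0.6, -0.3, 0.1]
opening: 0.0521
grasp_force: 0.0
```

```bash
python3 go.py "[(.5247,-.091,.14,-152.1),(None,None,.023,None)]"
```

```text
now [ 0.434  -0.388   0.1662] [ 178.2162    0.0609 -152.105 ] q6 -70.0
turn -0.000 then [-0.2191  0.2191  0.0333] |0.312| q6~-38
turn 0.000 then [ 0.0001 -0.0036  0.1169] |0.117| q6~-38
```

{"fn": "play_rows", "kwargs": {"steps": [[[-0.0146,0.0146,0.0022,0],[-0.0146,0.0146,0.0022,0],[-0.0146,0.0146,0.0022,0],[-0.0146,0.0146,0.0022,0],[-0.0146,0.0146,0.0022,0]]], "gripper": 0.062}}

```text
time: 21.43
ee_pos: [0.4643, -0.2882, 0.1557]
tcp_rot: [178.2, 0.0, -152.1]
wrist_force: [-0.2, -0.5, 0.4]
opening: 0.0619
grasp_force: 0.0
```

{"fn": "play_rows", "kwargs": {"steps": [[[-0.0146,0.0146,0.0022,0],[-0.0146,0.0146,0.0022,0],[-0.0146,0.0146,0.0022,0],[-0.0146,0.0146,0.0022,0],[-0.0146,0.0146,0.0022,0]]]}}

```text
time: 21.85
ee_pos: [0.4946, -0.1891, 0.1471]
tcp_rot: [178.2, 0.1, -152.1]
wrist_force: [0.9, 1.1, 0.1]
opening: 0.0619
grasp_force: 0.0
```

{"fn": "play_rows", "kwargs": {"steps": [[[-0.0146,0.0146,0.0022,0],[-0.0146,0.0146,0.0022,0],[-0.0146,0.0146,0.0022,0],[-0.0146,0.0146,0.0022,0],[-0.0146,0.0146,0.0022,0]]]}}

```text
time: 22.27
ee_pos: [0.5248, -0.0901, 0.1386]
tcp_rot: [178.2, 0.1, -152.1]
wrist_force: [-0.1, -0.1, 0.2]
opening: 0.0622
grasp_force: 0.0
```

{"fn": "play_rows", "kwargs": {"steps": [[[0,-0.0004,0.012,0],[0,-0.0004,0.012,0],[0,-0.0004,0.012,0],[0,0,0,0],[0,0,0,0]]]}}

```text
time: 22.68
ee_pos: [0.5237, -0.0918, 0.1007]
tcp_rot: [178.1, -0.1, -152.2]
wrist_force: [0.6, 0.2, 0.9]
opening: 0.0617
grasp_force: 0.0
```

```bash
python3 go.py "[(.5247,-.091,.023,-152.1)]"
```

```text
now [ 0.5237 -0.0918  0.1007] [ 178.0606   -0.0668 -152.1701] q6 -38.6
turn -0.001 then [-0.0013 -0.0024  0.0777] |0.078| q6~-38
```

{"fn": "play_rows", "kwargs": {"steps": [[[-0.0002,-0.0004,0.016,0],[-0.0002,-0.0004,0.016,0],[-0.0002,-0.0004,0.016,0],[-0.0002,-0.0004,0.016,0],[-0.0002,-0.0004,0.014,0]]]}}

```text
time: 23.1
ee_pos: [0.5252, -0.0908, 0.0234]
tcp_rot: [178.1, 0.0, -152.2]
wrist_force: [-0.6, 0.4, -0.1]
opening: 0.0622
grasp_force: 0.0
```

{"fn": "play_rows", "kwargs": {"steps": [[[0,0,0,0],[0,0,0,0],[0,0,0,0],[0,0,0,0],[0,0,0,0]]], "gripper": 0.02, "squeeze": 35}}

```text
time: 23.52
ee_pos: [0.5258, -0.0903, 0.0248]
tcp_rot: [178.2, 0.1, -152.1]
wrist_force: [-0.8, 0.2, 0.3]
opening: 0.0332
grasp_force: 34.6
```

{"fn": "play_rows", "kwargs": {"steps": [[[0,0,0,0],[0,0,0,0],[0,0,0,0],[0,0,0,0],[0,0,0,0]]]}}

```text
time: 23.93
ee_pos: [0.5258, -0.0903, 0.0246]
tcp_rot: [178.2, 0.1, -152.1]
wrist_force: [-0.2, -0.4, 5.7]
opening: 0.0335
grasp_force: 35.3
```

```bash
python3 go.py "[(None,None,.15,-152.1),(.4806,-.312,.15,None),(None,None,.063,None)]"
```

```text
now [ 0.5258 -0.0903  0.0246] [ 178.1912    0.0901 -152.1058] q6 -38.4
turn -0.000 then [-0.0002  0.004  -0.1254] |0.125| q6~-38
turn 0.000 then [ 0.1437 -0.1747 -0.0057] |0.226| q6~-61
turn 0.000 then [ 0.0001 -0.0027  0.087 ] |0.087| q6~-61
```

{"fn": "play_rows", "kwargs": {"steps": [[[0,0.0008,-0.025,0],[0,0.0008,-0.025,0],[0,0.0008,-0.025,0],[0,0.0008,-0.025,0],[0,0.0008,-0.025,0]]]}}

```text
time: 24.35
ee_pos: [0.5249, -0.0901, 0.1498]
tcp_rot: [178.1, 0.0, -152.1]
wrist_force: [1.0, -0.5, 0.0]
opening: 0.0331
grasp_force: 34.8
```

{"fn": "play_rows", "kwargs": {"steps": [[[0.0144,-0.0175,-0.0006,0],[0.0144,-0.0175,-0.0006,0],[0.0144,-0.0175,-0.0006,0],[0.0144,-0.0175,-0.0006,0],[0.0144,-0.0175,-0.0006,0]]]}}

```text
time: 24.77
ee_pos: [0.5021, -0.2022, 0.1488]
tcp_rot: [178.1, 0.0, -152.1]
wrist_force: [0.8, -0.1, 0.1]
opening: 0.0333
grasp_force: 34.8
```

{"fn": "play_rows", "kwargs": {"steps": [[[0.0144,-0.0175,-0.0006,0],[0.0144,-0.0175,-0.0006,0],[0.0144,-0.0175,-0.0006,0],[0.0144,-0.0175,-0.0006,0],[0.0144,-0.0175,-0.0006,0]]]}}

```text
time: 25.18
ee_pos: [0.4794, -0.3133, 0.1488]
tcp_rot: [178.1, 0.0, -152.1]
wrist_force: [0.4, -0.1, 0.3]
opening: 0.0332
grasp_force: 34.8
```

{"fn": "play_rows", "kwargs": {"steps": [[[0,-0.0004,0.012,0],[0,-0.0004,0.012,0],[0,-0.0004,0.012,0],[0,0,0,0],[0,0,0,0]]]}}

```text
time: 25.6
ee_pos: [0.4795, -0.3111, 0.1117]
tcp_rot: [178.0, -0.0, -152.0]
wrist_force: [0.6, 0.7, -0.4]
opening: 0.0334
grasp_force: 34.9
```

```bash
python3 go.py "[(.4806,-.312,.066,-152.1)]"
```

```text
now [ 0.4795 -0.3111  0.1117] [ 178.0045   -0.0324 -152.0426] q6 -61.4
turn 0.001 then [-0.0006 -0.0029  0.0457] |0.046| q6~-61
```

{"fn": "play_rows", "kwargs": {"steps": [[[-0.0002,-0.0005,0.01,0],[-0.0002,-0.0005,0.01,0],[-0.0002,-0.0005,0.01,0],[0,-0.0005,0.01,0],[0,-0.0005,0.003,0]]]}}

```text
time: 26.02
ee_pos: [0.4802, -0.3124, 0.0675]
tcp_rot: [178.0, -0.0, -152.1]
wrist_force: [0.6, 0.1, 0.0]
opening: 0.0332
grasp_force: 34.9
```

{"fn": "play_rows", "kwargs": {"steps": [[[0,0,0.0015,0],[0,0,0.001,0],[0,0,0,0],[0,0,0,0],[0,0,0,0]]]}}

```text
time: 26.43
ee_pos: [0.4811, -0.3132, 0.0679]
tcp_rot: [178.2, 0.0, -152.1]
wrist_force: [0.6, 0.3, -0.2]
opening: 0.0334
grasp_force: 34.9
```

{"fn": "play_rows", "kwargs": {"steps": [[[0,0,0.0015,0],[0,0,0.001,0],[0,0,0.001,0],[0,0,0,0],[0,0,0,0]]]}}

```text
time: 26.85
ee_pos: [0.481, -0.313, 0.0646]
tcp_rot: [178.2, 0.1, -152.1]
wrist_force: [-2.0, -0.1, 4.8]
opening: 0.0331
grasp_force: 35.3
```

{"fn": "play_rows", "kwargs": {"steps": [[[0,0,0,0],[0,0,0,0],[0,0,0,0],[0,0,0,0],[0,0,0,0]]], "gripper": 0.052}}

```text
time: 27.27
ee_pos: [0.4808, -0.3129, 0.0637]
tcp_rot: [178.1, 0.0, -152.1]
wrist_force: [0.5, 0.8, -0.5]
opening: 0.0519
grasp_force: 0.0
```

{"fn": "play_rows", "kwargs": {"steps": [[[0,0.0003,-0.01,0],[0,0.0003,-0.02,0],[0,0.0008,-0.025,0],[0,0.0008,-0.025,0],[0,0,-0.02,0]]]}}

```text
time: 27.68
ee_pos: [0.4814, -0.3139, 0.1667]
tcp_rot: [178.2, 0.1, -152.1]
wrist_force: [-0.7, -0.8, -0.0]
opening: 0.0521
grasp_force: 0.0
```

```bash
python3 go.py "[(.428,.0949,.15,-152.1),(None,None,.022,None)]"
```

```text
now [ 0.4814 -0.3139  0.1667] [ 178.2115    0.0729 -152.1077] q6 -61.5
turn -0.000 then [-0.1441  0.3856  0.0289] |0.413| q6~-15
turn 0.000 then [ 0.0002 -0.004   0.1279] |0.128| q6~-15
```

{"fn": "play_rows", "kwargs": {"steps": [[[-0.0072,0.0193,0.0014,0],[-0.0072,0.0193,0.0014,0],[-0.0072,0.0193,0.0014,0],[-0.0072,0.0193,0.0014,0],[-0.0072,0.0193,0.0014,0]]], "gripper": 0.065}}

```text
time: 28.1
ee_pos: [0.4677, -0.2108, 0.1609]
tcp_rot: [178.2, 0.1, -152.1]
wrist_force: [0.3, -0.4, -0.6]
opening: 0.0649
grasp_force: 0.0
```

{"fn": "play_rows", "kwargs": {"steps": [[[-0.0072,0.0193,0.0014,0],[-0.0072,0.0193,0.0014,0],[-0.0072,0.0193,0.0014,0],[-0.0072,0.0193,0.0014,0],[-0.0072,0.0193,0.0014,0]]]}}

```text
time: 28.52
ee_pos: [0.4543, -0.1084, 0.1571]
tcp_rot: [178.2, 0.1, -152.1]
wrist_force: [0.0, 1.0, 0.4]
opening: 0.0649
grasp_force: 0.0
```

{"fn": "play_rows", "kwargs": {"steps": [[[-0.0072,0.0193,0.0014,0],[-0.0072,0.0193,0.0014,0],[-0.0072,0.0193,0.0014,0],[-0.0072,0.0193,0.0014,0],[-0.0072,0.0193,0.0014,0]]]}}

```text
time: 28.93
ee_pos: [0.4409, -0.006, 0.1533]
tcp_rot: [178.2, 0.1, -152.1]
wrist_force: [0.7, -1.1, -0.5]
opening: 0.0651
grasp_force: 0.0
```

{"fn": "play_rows", "kwargs": {"steps": [[[-0.0072,0.0193,0.0014,0],[-0.0072,0.0193,0.0014,0],[-0.0072,0.0193,0.0014,0],[-0.0072,0.0193,0.0014,0],[-0.0072,0.0193,0.0014,0]]]}}

```text
time: 29.35
ee_pos: [0.4275, 0.0963, 0.1495]
tcp_rot: [178.1, 0.1, -152.1]
wrist_force: [0.4, -0.1, -0.1]
opening: 0.0649
grasp_force: 0.0
```

{"fn": "play_rows", "kwargs": {"steps": [[[0,-0.0005,0.016,0],[0,-0.0005,0.016,0],[0,-0.0005,0.016,0],[0,0,0,0],[0,0,0,0]]]}}

```text
time: 29.77
ee_pos: [0.4273, 0.0953, 0.1009]
tcp_rot: [178.1, -0.0, -152.1]
wrist_force: [-0.6, 0.3, -0.3]
opening: 0.0654
grasp_force: 0.0
```

```bash
python3 go.py "[(.428,.0949,.022,-152.1)]"
```

```text
now [0.4273 0.0953 0.1009] [ 178.1137   -0.0124 -152.1069] q6 -16.5
turn -0.000 then [-0.0004 -0.0033  0.0789] |0.079| q6~-15
```

{"fn": "play_rows", "kwargs": {"steps": [[[0,-0.0006,0.016,0],[0,-0.0006,0.016,0],[0,-0.0006,0.016,0],[0,-0.0006,0.016,0],[0,-0.0006,0.014,0]]]}}

```text
time: 30.18
ee_pos: [0.4286, 0.095, 0.0233]
tcp_rot: [178.2, 0.1, -152.1]
wrist_force: [0.5, -0.5, -0.4]
opening: 0.065
grasp_force: 0.0
```

{"fn": "play_rows", "kwargs": {"steps": [[[0,0,0,0],[0,0,0,0],[0,0,0,0],[0,0,0,0],[0,0,0,0]]], "gripper": 0.02, "squeeze": 35}}

```text
time: 30.6
ee_pos: [0.4289, 0.0952, 0.0241]
tcp_rot: [178.2, 0.2, -152.1]
wrist_force: [-0.6, -0.8, 6.7]
opening: 0.0352
grasp_force: 35.5
```

{"fn": "play_rows", "kwargs": {"steps": [[[0,0,0,0],[0,0,0,0],[0,0,0,0],[0,0,0,0],[0,0,0,0]]]}}

```text
time: 31.02
ee_pos: [0.4289, 0.0952, 0.0241]
tcp_rot: [178.2, 0.2, -152.1]
wrist_force: [-0.1, -0.8, 7.7]
opening: 0.0351
grasp_force: 35.6
```

```bash
python3 go.py "[(None,None,.16,-152.1),(.393,-.309,.16,None),(None,None,.063,None)]"
```

```text
now [0.4289 0.0952 0.0241] [ 178.1735    0.1713 -152.1088] q6 -16.6
turn -0.000 then [-0.0004  0.0043 -0.1358] |0.136| q6~-15
turn 0.000 then [ 0.2209 -0.3402 -0.0115] |0.406| q6~-66
turn 0.000 then [ 0.0003 -0.0031  0.097 ] |0.097| q6~-66
```

{"fn": "play_rows", "kwargs": {"steps": [[[0,0.0008,-0.027,0],[0,0.0008,-0.027,0],[0,0.0008,-0.027,0],[0,0.0008,-0.027,0],[0,0.0008,-0.027,0]]]}}

```text
time: 31.43
ee_pos: [0.4279, 0.0946, 0.1594]
tcp_rot: [178.1, 0.1, -152.1]
wrist_force: [0.8, 0.9, -0.1]
opening: 0.035
grasp_force: 35.2
```

{"fn": "play_rows", "kwargs": {"steps": [[[0.011,-0.017,-0.0006,0],[0.011,-0.017,-0.0006,0],[0.011,-0.017,-0.0006,0],[0.011,-0.017,-0.0006,0],[0.011,-0.017,-0.0006,0]]]}}

```text
time: 31.85
ee_pos: [0.4191, -0.0072, 0.1583]
tcp_rot: [178.1, 0.1, -152.1]
wrist_force: [1.2, 0.2, -1.2]
opening: 0.0345
grasp_force: 35.2
```

{"fn": "play_rows", "kwargs": {"steps": [[[0.011,-0.017,-0.0006,0],[0.011,-0.017,-0.0006,0],[0.011,-0.017,-0.0006,0],[0.011,-0.017,-0.0006,0],[0.011,-0.017,-0.0006,0]]]}}

```text
time: 32.27
ee_pos: [0.4103, -0.1082, 0.1585]
tcp_rot: [178.2, 0.1, -152.1]
wrist_force: [0.1, -0.1, -0.3]
opening: 0.0349
grasp_force: 35.2
```

{"fn": "play_rows", "kwargs": {"steps": [[[0.011,-0.017,-0.0006,0],[0.011,-0.017,-0.0006,0],[0.011,-0.017,-0.0006,0],[0.011,-0.017,-0.0006,0],[0.011,-0.017,-0.0006,0]]]}}

```text
time: 32.68
ee_pos: [0.4014, -0.2092, 0.1587]
tcp_rot: [178.2, 0.0, -152.1]
wrist_force: [0.5, -0.8, -0.3]
opening: 0.0349
grasp_force: 35.2
```

{"fn": "play_rows", "kwargs": {"steps": [[[0.011,-0.017,-0.0006,0],[0.011,-0.017,-0.0006,0],[0.011,-0.017,-0.0006,0],[0.011,-0.017,-0.0006,0],[0.011,-0.017,-0.0006,0]]]}}

```text
time: 33.1
ee_pos: [0.3926, -0.3101, 0.1588]
tcp_rot: [178.1, 0.0, -152.1]
wrist_force: [0.2, 0.1, -0.3]
opening: 0.0351
grasp_force: 35.2
```

{"fn": "play_rows", "kwargs": {"steps": [[[0,-0.0004,0.015,0],[0,-0.0004,0.015,0],[0,-0.0004,0.015,0],[0,0,0,0],[0,0,0,0]]]}}

```text
time: 33.52
ee_pos: [0.3924, -0.3085, 0.1133]
tcp_rot: [178.1, 0.0, -152.1]
wrist_force: [0.2, 0.0, 0.3]
opening: 0.0352
grasp_force: 35.2
```

```bash
python3 go.py "[(.393,-.309,.0645,-152.1)]"
```

```text
now [ 0.3924 -0.3085  0.1133] [ 178.069     0.0029 -152.1085] q6 -66.5
turn -0.000 then [-0.0003 -0.0024  0.0488] |0.049| q6~-66
```

{"fn": "play_rows", "kwargs": {"steps": [[[0,-0.0005,0.011,0],[0,-0.0005,0.011,0],[0,-0.0005,0.01,0],[0,-0.0005,0.01,0],[0,-0.0004,0.003,0]]]}}

```text
time: 33.93
ee_pos: [0.3924, -0.309, 0.0661]
tcp_rot: [178.0, -0.0, -152.1]
wrist_force: [0.0, -0.1, 0.0]
opening: 0.0352
grasp_force: 35.2
```

{"fn": "play_rows", "kwargs": {"steps": [[[0,0,0.0015,0],[0,0,0.0015,0],[0,0,0.0007,0],[0,0,0,0],[0,0,0,0]]]}}

```text
time: 34.35
ee_pos: [0.3932, -0.3096, 0.0649]
tcp_rot: [178.2, 0.0, -152.1]
wrist_force: [0.6, -0.2, -0.6]
opening: 0.0349
grasp_force: 35.2
```

{"fn": "play_rows", "kwargs": {"steps": [[[0,0,0.001,0],[0,0,0.0005,0],[0,0,0,0],[0,0,0,0],[0,0,0,0]]]}}

```text
time: 34.77
ee_pos: [0.3933, -0.3096, 0.0641]
tcp_rot: [178.2, 0.1, -152.1]
wrist_force: [-1.2, 0.9, 5.8]
opening: 0.0353
grasp_force: 35.9
```

{"fn": "play_rows", "kwargs": {"steps": [[[0,0,0,0],[0,0,0,0],[0,0,0,0],[0,0,0,0],[0,0,0,0]]], "gripper": 0.052}}

```text
time: 35.18
ee_pos: [0.393, -0.3094, 0.0629]
tcp_rot: [178.1, 0.0, -152.1]
wrist_force: [0.0, 0.1, -0.7]
opening: 0.0521
grasp_force: 0.0
```

{"fn": "play_rows", "kwargs": {"steps": [[[0,0.0003,-0.01,0],[0,0.0003,-0.02,0],[0,0.0008,-0.025,0],[0,0.0008,-0.025,0],[0,0,-0.03,0]]]}}

```text
time: 35.6
ee_pos: [0.3932, -0.3103, 0.1742]
tcp_rot: [178.1, 0.0, -152.1]
wrist_force: [0.8, -0.4, 0.9]
opening: 0.0521
grasp_force: 0.0
```

{"fn": "play_rows", "kwargs": {"steps": [[[0,0.03,0,0],[0,0.03,0,0],[0,0.03,0,0],[0,0.03,0,0],[0,0.03,0,0]]]}}

```text
time: 36.02
ee_pos: [0.3227, -0.1772, 0.1787]
tcp_rot: [178.2, 0.0, -152.1]
wrist_force: [0.0, 0.7, 0.8]
opening: 0.0521
grasp_force: 0.0
```

{"fn": "play_rows", "kwargs": {"steps": [[[0,0.02,0,0],[0,0,0,0],[0,0,0,0],[0,0,0,0],[0,0,0,0]]]}}

```text
time: 36.43
ee_pos: [0.3145, -0.1611, 0.1788]
tcp_rot: [178.1, 0.0, -152.1]
wrist_force: [0.4, 0.1, -0.1]
opening: 0.0517
grasp_force: 0.0
```

```bash
python3 - <<'E'
from h import *
a=snap('top','t6.png')['img'];b=snap('side','s6.png')['img']
k=lambda i,x,y,w,h:cv2.resize(i[y:y+h,x:x+w],(400,w and int(400*h/w)),interpolation=cv2.INTER_CUBIC)
cv2.imwrite('pics/c10.png',np.hstack([k(a,250,180,260,260),k(b,260,130,200,200)]))
E
```

```text
(no output)
```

View pics/c10.png

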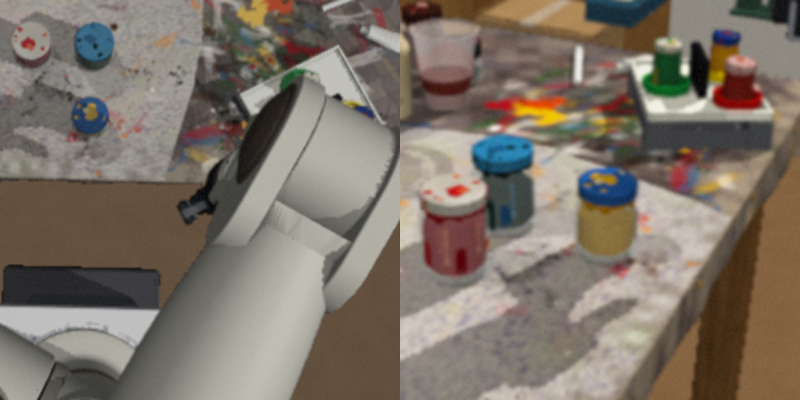

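All three small pots stand upright in their own wells: green (667,65), yellow (723,55), red (740,80). The tray is seated level and the jars are where they were. Handing in.

```bash
python3 -c "
from workcell import bot
print(bot.job_done())"
```

```text
the job is handed in; nothing more can be done
None
```

The job is handed in: in the last pictures the white tray is seated level on the grey base, the red, yellow and green pots stand upright in their own wells, and the three large jars look untouched (robot clock about 36 s; no verdict was returned).

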